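Snap the cake box lid shut all round

ROBOT

A 6-joint arm with a two-finger parallel gripper is mounted at the origin on the work surface. World frame = base frame: x ahead of the robot, y to its left, z up, the work surface at z = 0. Lengths are in m, angles in rad, forces in N, time in s.
With the tool pointing down it reaches from about 0.35 to 0.85 m from the base axis. Payload 8.1 kg.
Tool frame: the origin (TCP) lies where the fingers leave the gripper's body, on its centre line; the fingertips stand 84 mm ahead of it and the grasp point (between the pads) lies 65 mm ahead of it; z points along the fingers, y is the line along which they close (so a half turn about z gives the same grasp; the last joint's range is limited). The gripper opens to 93 mm and grips with 3 to 60 N. Pads are 15 mm wide; open, the fingers measure 128 mm over their backs; the gripper's body (75 mm by 188 mm) begins 65 mm behind the grasp point.
Start: joints at [1.109, 0.13, 1.488, -0, 1.523, -0.085], TCP at [0.221, 0.558, 0.303] pointing down, gripper open.
Joint ranges: [-2.96, 2.96], [-0.89, 2.26], [0.02, 2.5], [-1.34, 4.48], [0, 2.73], [-2.66, 2.66]. Speed limits (rad/s): [2.39, 2.39, 2.79, 3.14, 3.14, 3.14].

INTERFACE

Orientations are given as a rotation vector (axis times angle).
In Python, from plant import robot gives the robot as it stands.
- The arm moves only by the shell command python3 -m jog 'ROWS' [FORCE]. ROWS is text: rows parted by semicolons, each of 5 numbers parted by spaces: the opening, from 0 (shut) to 1 (fully open), then the shift along the tool's x, y, z in m, then the turn about the tool's z in degrees. A call has 1 to 10 rows; each row shifts and turns the commanded pose from where the row before left it, along the tool's axes as they then stand; what a row does not reach is not made up. A row lasts 1/12 s, in which the tool goes at most 41.7 mm and 7.16 degrees, less where a joint would pass 70% of its speed; a pose out of reach is approached as far as the arm can. A call with a gripper value outside its range is refused whole. The fingers move at their own pace and stop on an object; FORCE is the grip in N (left out, the last holds). Time passes only in rows, so rows that do not move let the fingers close. It gives the time, the measured TCP pose, the force, the opening and the grip force at its end, in the units of the state.
- robot.read_state(): the state, without advancing time (a new reading comes with each control period).
- robot.read_camera(name): name is "scene" or "top" or "wrist"; returns a dict with "color" (400x640x3 uint8, red, green, blue), "intrinsics" (3x3 intrinsics, pixels), "pose" (4x4, takes a point from camera to world coordinates); the wrist camera has in their place "tool_from_camera" (4x4, takes a point from camera to tool coordinates, whose origin is the TCP and whose axes are the flange's). Camera axes: x right, y down, z forward; pixel columns grow to the right and rows downward; lengths in m; the calibration is good to about 2 mm. A picture is of the moment at which its call begins: read the wrist's pose just before it. There is no depth.
- robot.close_job(): hands the job in; it is judged then, once.
The state is a dict: "t": time; "q": joint angles; "dq": joint speeds; "joint_torque": joint torques, N m; "tool_pos": TCP position; "orientation": TCP orientation; "force": force on the tool from outside, world axes, zero at the start; "wrist_torque": the same for the moment, N m; "opening": finger opening in m; "gripper_force": force on a finger pad.
Only numpy, scipy, OpenCV 4.12 (cv2) and the standard library are available. Lean on these libraries where they do the work, as an engineer would, in place of code of your own. Each camera call takes 0.05 s, during which the arm holds its last target. There are 200 camera calls.

TASK

The lid of the white cake box is on, but some of its blue rim sections have popped up. Press down around the rim with the fingertips, section by section, until all six sections have clicked shut. Do not lift, tip or shove the box about, and leave the things around it where they are.

Things in the scene. Friction and masses are not known exactly. Their poses are not given: they have to be found in the camera images.
- cakebox: closed white rectangular plastic food box standing loose on the board, 206 x 146 mm over its rim (x long, y short), about 0.9 kg, 88 mm tall to the lid. Origin at the centre of its underside, z up, x along its long side. Its lid has a white middle panel, four fixed white corner pieces (tops at 88 mm) and six separate blue rim sections between them: two along each long side, one on each short end. An orange seal shows under a section that stands open.
- rim0 (a joint): blue rim section 0 (long side at +y, +x half of the box frame): hinge at its inner edge; 0 rad = popped open (outer edge about 10 mm up, sloping 20 degrees), 0.35 rad = snapped shut, level (readings may be 0.01 off). It springs: pressed at its middle it takes about 7 N to start, gives way past half travel (0.175) and clicks shut by itself, staying there; let go before that it springs back open.
- rim0_pad (a point): point to press on the top face of blue section 0, which is 76 mm along the rim, 28 mm wide and 6 mm thick: half-way along it, 16 mm out from its hinge line (12 mm in from its outer edge). Only its position matters. When shut it lies 88 mm above the underside of the box, when open about 5 mm higher.
- rim1 (a joint): blue rim section 1 (long side at +y, -x half of the box frame): hinge at its inner edge; 0 rad = popped open (outer edge about 10 mm up, sloping 20 degrees), 0.35 rad = snapped shut, level (readings may be 0.01 off). It springs: pressed at its middle it takes about 7 N to start, gives way past half travel (0.175) and clicks shut by itself, staying there; let go before that it springs back open.
- rim1_pad (a point): point to press on the top face of blue section 1, which is 76 mm along the rim, 28 mm wide and 6 mm thick: half-way along it, 16 mm out from its hinge line (12 mm in from its outer edge). Only its position matters. When shut it lies 88 mm above the underside of the box, when open about 5 mm higher.
- rim2 (a joint): blue rim section 2 (short end at -x of the box frame): hinge at its inner edge; 0 rad = popped open (outer edge about 10 mm up, sloping 20 degrees), 0.35 rad = snapped shut, level (readings may be 0.01 off). It springs: pressed at its middle it takes about 7 N to start, gives way past half travel (0.175) and clicks shut by itself, staying there; let go before that it springs back open.
- rim2_pad (a point): point to press on the top face of blue section 2, which is 96 mm along the rim, 28 mm wide and 6 mm thick: half-way along it, 16 mm out from its hinge line (12 mm in from its outer edge). Only its position matters. When shut it lies 88 mm above the underside of the box, when open about 5 mm higher.
- rim3 (a joint): blue rim section 3 (long side at -y, -x half of the box frame): hinge at its inner edge; 0 rad = popped open (outer edge about 10 mm up, sloping 20 degrees), 0.35 rad = snapped shut, level (readings may be 0.01 off). It springs: pressed at its middle it takes about 7 N to start, gives way past half travel (0.175) and clicks shut by itself, staying there; let go before that it springs back open.
- rim3_pad (a point): point to press on the top face of blue section 3, which is 76 mm along the rim, 28 mm wide and 6 mm thick: half-way along it, 16 mm out from its hinge line (12 mm in from its outer edge). Only its position matters. When shut it lies 88 mm above the underside of the box, when open about 5 mm higher.
- rim4 (a joint): blue rim section 4 (long side at -y, +x half of the box frame): hinge at its inner edge; 0 rad = popped open (outer edge about 10 mm up, sloping 20 degrees), 0.35 rad = snapped shut, level (readings may be 0.01 off). It springs: pressed at its middle it takes about 7 N to start, gives way past half travel (0.175) and clicks shut by itself, staying there; let go before that it springs back open.
- rim4_pad (a point): point to press on the top face of blue section 4, which is 76 mm along the rim, 28 mm wide and 6 mm thick: half-way along it, 16 mm out from its hinge line (12 mm in from its outer edge). Only its position matters. When shut it lies 88 mm above the underside of the box, when open about 5 mm higher.
- rim5 (a joint): blue rim section 5 (short end at +x of the box frame): hinge at its inner edge; 0 rad = popped open (outer edge about 10 mm up, sloping 20 degrees), 0.35 rad = snapped shut, level (readings may be 0.01 off). It springs: pressed at its middle it takes about 7 N to start, gives way past half travel (0.175) and clicks shut by itself, staying there; let go before that it springs back open.
- rim5_pad (a point): point to press on the top face of blue section 5, which is 96 mm along the rim, 28 mm wide and 6 mm thick: half-way along it, 16 mm out from its hinge line (12 mm in from its outer edge). Only its position matters. When shut it lies 88 mm above the underside of the box, when open about 5 mm higher.
- board: brown wooden board fixed to the table, 300 x 540 x 18 mm, under the box; origin at the centre of its underside
- pear1: green pear standing on the board, 68 mm wide, 84 mm tall plus stem; origin at its underside. A bystander
- pear2: second green pear, same size, on the board; origin at its underside. A bystander
- jar: small amber jar with brass cap on the board, 56 mm wide, 85 mm tall; origin at its underside. A bystander
- cup: small blue ceramic cup on the board, 70 mm wide, 60 mm tall; origin at its underside. A bystander
- syrup: amber syrup bottle, 64 mm wide, 170 mm tall, to the right of the board; origin at its underside. A bystander
- spoon: black spoon 260 mm long lying to the left of the board. A bystander

How it is judged:
At the end, for the whole second after the job is handed in: All six blue rim sections are snapped shut (each joint above 0.28 of 0.35 rad), the box stands at rest and level (within 0.06 rad) on the board, within 60 mm of the board's centre (value of joint each of rim0, rim1, rim2, rim3, rim4, rim5 above 0.28 rad and angle between cakebox's own z axis and vertical below 0.06 rad and linear speed of cakebox below 0.02 m/s and horizontal distance between cakebox and board below 0.06 m); the robot touches nothing.
It fails at once if the box is lifted more than 12 mm off the board (height (world z) of cakebox above 0.03 m).
It fails at once if the box is tipped more than 0.2 rad (angle between cakebox's own z axis and vertical above 0.2 rad).
It fails at once if the box is shoved more than 40 mm from where it stood (distance of cakebox from where it was at the start of the episode above 0.04 m).
It fails at once if a pear, the jar, cup, syrup bottle or spoon is moved more than 30 mm (distance of any of pear1, pear2, jar, cup, syrup, spoon from where it was at the start of the episode above 0.03 m).
It also fails if it takes over 51 s, if anything falls off the work surface, if the arm or the gripper's body presses on something with over 40 N, if the wrist force passes 120 N, or if a joint passes its speed limit or range.

## Working session

There is one attempt and no reset: what is moved stays moved. The work goes in short steps, Python scripts to look and compute and a shell command to move; the robot and the scene stay as the last step left them, time stands still between calls to the robot, and variables do not carry over. Pictures are saved under pics/ and viewed, at most 10 in all, crops included, and the job is handed in when it is done.

```bash
mkdir -p pics; ls; python3 - <<'E'
from plant import robot
import cv2,numpy as np
s=robot.read_state();print(s)
for n in("top","scene"):
    c=robot.read_camera(n);cv2.imwrite(f"pics/{n}0.png",c["color"][:,:,::-1]);print(c["intrinsics"],c["pose"])
E
```

```text
pics
{'t': 0.0, 'q': array([ 1.10861175e+00,  1.31161900e-01,  1.48925218e+00, -2.13136131e-06,
        1.52300554e+00, -8.53803982e-02]), 'dq': array([-5.76995591e-05,  2.06509858e-03,  1.42162292e-03,  7.74374780e-04,
        6.93577034e-04, -1.80308925e-04]), 'joint_torque': array([ 6.10872503e-04, -5.59852731e+01, -4.91755557e+01,  7.68982340e-02,
        3.62315343e-02, -2.01421444e-04]), 'tool_pos': array([0.22055623, 0.55755198, 0.30170176]), 'orientation': array([-5.88294791e-01, -3.08551705e+00,  2.76337235e-03]), 'force': array([ 0.68908606, -0.17429815, -0.19319922]), 'wrist_torque': array([ 0.04961445, -0.03720008,  0.02296086]), 'gripper_force': 0.0, 'opening': 0.09327637458759593}
[[395.46526259   0.         324.65020561]
 [  0.         395.46526259 197.51699303]
 [  0.           0.           1.        ]] [[-0.02262315 -0.99874195  0.04475159  0.50133448]
 [-0.99955591  0.0217278  -0.02039342 -0.01483281]
 [ 0.01939541 -0.04519308 -0.99878997  1.27279224]
 [ 0.          0.          0.          1.        ]]
[[506.91708184   0.         316.06822236]
 [  0.         506.91708184 202.6579373 ]
 [  0.           0.           1.        ]] [[ 0.52825293  0.70606266 -0.47161887  1.38644876]
 [ 0.84895885 -0.44885741  0.27891917 -0.49629901]
 [-0.01475521 -0.54772488 -0.83652838  1.52515517]
 [ 0.          0.          0.          1.        ]]
```

View pics/top0.png

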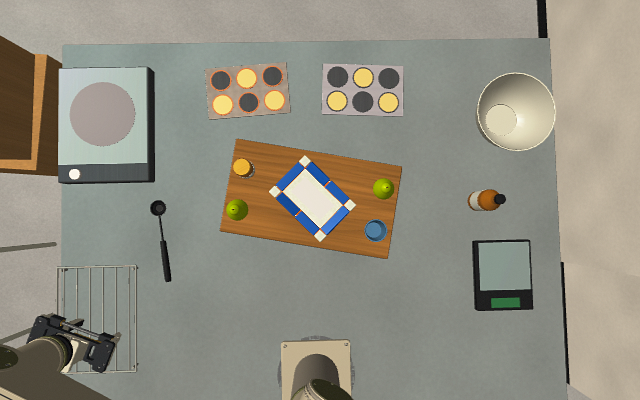

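View pics/scene0.png

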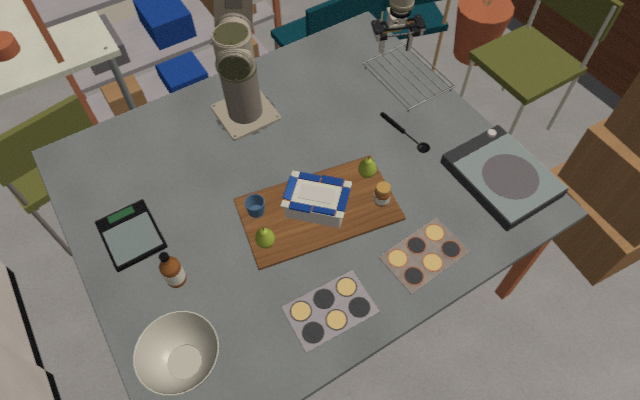

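The top view shows the box centred near (312,198), with its corners at about (305,162), (275,192), (349,205) and (320,236). The pears are at (237,209) and (383,188), the jar at (242,167) and the cup at (375,230). Next I'll measure the box pose and zoom in on the rim.

```bash
cat > h.py <<'E'
import cv2,numpy as np
def ray(c,uv,z):
    K,P=c["intrinsics"],c["pose"]
    d=P[:3,:3]@np.linalg.solve(K,[uv[0],uv[1],1.]);o=P[:3,3]
    return o+d*(z-o[2])/d[2]
def proj(c,p):
    P=np.linalg.inv(c["pose"]);v=c["intrinsics"]@(P[:3,:3]@np.array(p)+P[:3,3]);return v[:2]/v[2]
E
python3 - <<'E'
from plant import robot
from h import *
c=robot.read_camera("top");im=c["color"];h=cv2.cvtColor(im,cv2.COLOR_RGB2HSV)
roi=np.zeros(im.shape[:2],np.uint8);roi[150:245,260:362]=1
blue=cv2.inRange(h,(105,150,50),(125,255,255))*roi
white=cv2.inRange(h,(0,0,185),(179,60,255))*roi
m=blue|white
n,l,st,ce=cv2.connectedComponentsWithStats(m)
i=1+np.argmax(st[1:,4]);pts=cv2.findContours((l==i).astype(np.uint8),0,1)[0][0]
r=cv2.minAreaRect(pts);b=cv2.boxPoints(r);w=np.array([ray(c,p,.106)[:2] for p in b]);print(r);print(w.round(4),w.mean(0))
for k in range(4):d=w[(k+1)%4]-w[k];print(np.hypot(*d),np.degrees(np.arctan2(d[1],d[0])))
n,l,st,ce=cv2.connectedComponentsWithStats(white)
for k in range(1,n):
    if st[k,4]>15:print("white",st[k,4],ce[k],ray(c,ce[k],.106)[:2])
n,l,st,ce=cv2.connectedComponentsWithStats(blue)
for k in range(1,n):
    if st[k,4]>15:print("blue",st[k,4],ce[k],ray(c,ce[k],.108)[:2])
for nm,uv,z in(("pear1",(237,209),.07),("pear2",(383,188),.07),("jar",(242,167),.10),("cup",(375,230),.07)):print(nm,ray(c,uv,z)[:2])
s=robot.read_camera("scene")
bd=cv2.inRange(h,(5,90,60),(22,230,220));bd[:130]=0;bd[265:]=0;bd[:,:215]=0;bd[:,410:]=0
bb=cv2.boxPoints(cv2.minAreaRect(cv2.findNonZero(bd)));bw=np.array([ray(c,p,.018)[:2] for p in bb]);print("board",bw.mean(0),bw)
a=cv2.resize(im[150:245,260:362,::-1],None,fx=5,fy=5,interpolation=2)
q=cv2.resize(s["color"][155:245,265:365,::-1],None,fx=5,fy=5,interpolation=2)[:475]
o=np.zeros((475,1010,3),np.uint8);o[:a.shape[0],:510]=a;o[:q.shape[0],510:]=q
cv2.imwrite("pics/z.png",cv2.resize(o,(800,376)))
E
```

```text
((312.5, 198.00001525878906), (71.41778564453125, 51.61879348754883), 45.0)
[[ 0.5764  0.125 ]
 [ 0.6825  0.0152]
 [ 0.5295 -0.1308]
 [ 0.4246 -0.0206]] [ 0.55324974 -0.00280141]
0.15263981748213365 -45.955993228047205
0.2115784142769323 -136.34012422566514
0.15213577759343969 133.57092741338388
0.21031948546207477 43.79630317057585
white 66 [304.22727273 160.77272727] [0.66390497 0.01939729]
white 1645 [312.01215805 198.03343465] [ 0.55289944 -0.0013163 ]
white 72 [274.44444444 190.93055556] [0.57627236 0.10895099]
white 72 [349.72222222 204.88888889] [ 0.5302     -0.11225107]
white 68 [319.70588235 235.27941176] [ 0.4428011  -0.02160282]
blue 269 [289.57992565 175.98141264] [0.61937845 0.06343674]
blue 232 [317.26724138 173.27155172] [ 0.62572487 -0.01841558]
blue 213 [336.80751174 192.2629108 ] [ 0.56826755 -0.0748595 ]
blue 223 [287.57847534 203.71300448] [0.53765661 0.07083839]
blue 281 [334.80427046 219.70462633] [ 0.487527   -0.06701801]
blue 228 [306.78070175 222.71929825] [0.48056761 0.01555752]
pear1 [0.52620171 0.22679987]
pear2 [ 0.58046386 -0.21843104]
jar [0.64984691 0.20442343]
cup [ 0.45302697 -0.19027845]
board [0.55700207 0.00274233] [[ 0.46030815  0.29436758]
 [ 0.75425008  0.24217469]
 [ 0.65386512 -0.29204505]
 [ 0.35958492 -0.23352789]]
```

View pics/z.png

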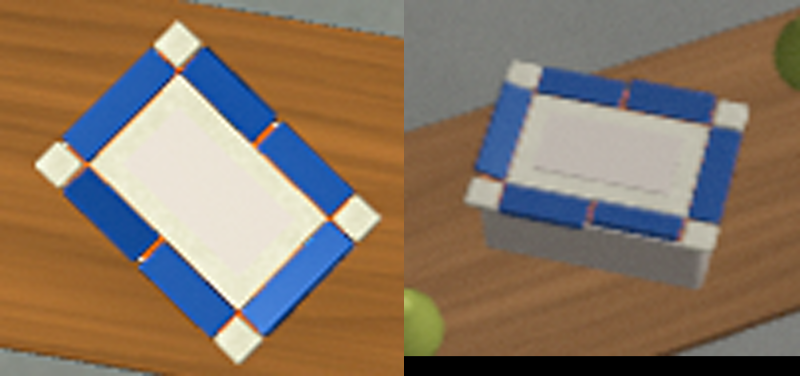

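The six sections are blue and the orange seal is visible. I'll press all six. The box centre is about (0.553, -0.0015), with its long axis at 44.4°. The measured sizes of 211x152 agree with 206x146 plus blur. I'll start by shutting the fingers, lining the tool up with the box and moving over section 0's pad.

```bash
cat > where.py <<'E'
# offset from tool to each pad in tool axes (mm), yaw error
from plant import robot
import numpy as np
from scipy.spatial.transform import Rotation as R
s=robot.read_state();p=s["tool_pos"];M=R.from_rotvec(s["orientation"]).as_matrix()
c=np.array([.553,-.0015]);a=np.radians(44.4);ex=np.array([np.cos(a),np.sin(a)]);ey=np.array([-ex[1],ex[0]])
print("t",round(s["t"],2),"tcp",p.round(4),"F",s["force"].round(1),"open",round(s["opening"],3),"yaw y",np.degrees(np.arctan2(M[1,1],M[0,1])).round(2),"tilt",M[:,2].round(3),"q",s["q"].round(2))
for n,(x,y) in enumerate([(.04,.061),(-.04,.061),(-.091,0),(-.04,-.061),(.04,-.061),(.091,0)]):
    w=c+x*ex+y*ey;d=M.T@np.array([w[0]-p[0],w[1]-p[1],.190-p[2]]);print(n,w.round(4),(d*1e3).round(1))
E
python3 -m jog '0 0 0 0 6;0 0 0 0 6;0 0 0 0 6;0 0 0 0 6;0 0 0 0 0;0 0 0 0 0' 10
python3 -m jog '0 -0.035 -0.007 0.002 0;0 -0.035 -0.007 0.002 0;0 -0.035 -0.007 0.002 0;0 -0.035 -0.007 0.002 0;0 -0.035 -0.007 0.002 0;0 -0.035 -0.007 0.002 0;0 -0.035 -0.007 0.002 0;0 -0.035 -0.007 0.002 0;0 -0.035 -0.007 0.002 0;0 -0.035 -0.007 0.002 0'
python3 -m jog '0 -0.035 -0.007 0.007 0;0 -0.035 -0.007 0.007 0;0 -0.035 -0.007 0.007 0;0 -0.035 -0.007 0.007 0;0 -0.035 -0.007 0.007 0;0 -0.035 -0.007 0.007 0;0 0 0 0 0;0 0 0 0 0'
python3 where.py
```

```text
t: 0.7
tool_pos: [0.2207, 0.5578, 0.3025]
orientation: [-1.212, -2.898, 0.001]
force: [0.1, -0.8, 0.2]
opening: 0.0576
gripper_force: 0.0
t: 1.53
tool_pos: [0.4163, 0.2574, 0.2828]
orientation: [1.211, 2.899, 0.001]
force: [0.6, 1.1, -0.2]
opening: 0.0001
gripper_force: 0.0
t: 2.2
tool_pos: [0.5329, 0.0778, 0.24]
orientation: [-1.217, -2.895, 0.001]
force: [-1.0, 0.8, 0.5]
opening: 0.0007
gripper_force: 0.0
t 2.2 tcp [0.5329 0.0778 0.24  ] F [-1.   0.8  0.5] open 0.001 yaw y 44.41 tilt [-0.001 -0.    -1.   ] q [ 0.05  0.    1.74  0.    1.4  -0.73]
0 [0.5389 0.0701] [-9.7 -1.1 50. ]
1 [0.4817 0.0141] [ -9.7 -81.1  50. ]
2 [ 0.488  -0.0652] [ -70.7 -132.1   50. ]
3 [ 0.5671 -0.0731] [-131.7  -81.1   49.9]
4 [ 0.6243 -0.0171] [-131.7   -1.1   49.8]
5 [0.618  0.0622] [-70.8  49.9  49.8]
```

```bash
python3 -m jog '0 -0.01 -0.001 0 0;0 0 0 0 0;0 0 0 0 0'
python3 - <<'E'
from plant import robot
from h import *
from scipy.spatial.transform import Rotation as R
s=robot.read_state();c=robot.read_camera("wrist");T=np.eye(4);T[:3,:3]=R.from_rotvec(s["orientation"]).as_matrix();T[:3,3]=s["tool_pos"]
c["pose"]=T@c["tool_from_camera"]
im=c["color"][:,:,::-1].copy()
ce=np.array([.553,-.0015]);a=np.radians(44.4);ex=np.array([np.cos(a),np.sin(a)]);ey=np.array([-ex[1],ex[0]])
for x,y in[(.04,.061),(-.04,.061),(-.091,0),(-.04,-.061),(.04,-.061),(.091,0),(.103,.073),(.103,-.073),(-.103,.073),(-.103,-.073)]:
    u=proj(c,[*(ce+x*ex+y*ey),.106]);cv2.circle(im,(int(u[0]),int(u[1])),3,(0,0,255),-1)
print(proj(c,T[:3,3]+T[:3,2]*.084));cv2.imwrite("pics/w1.png",im)
E
```

```text
t: 2.45
tool_pos: [0.539, 0.0722, 0.2412]
orientation: [1.214, 2.897, 0.001]
force: [-0.6, -1.0, 0.2]
opening: 0.0006
gripper_force: 0.0
[314.59581135 245.0937353 ]
```

View pics/w1.png

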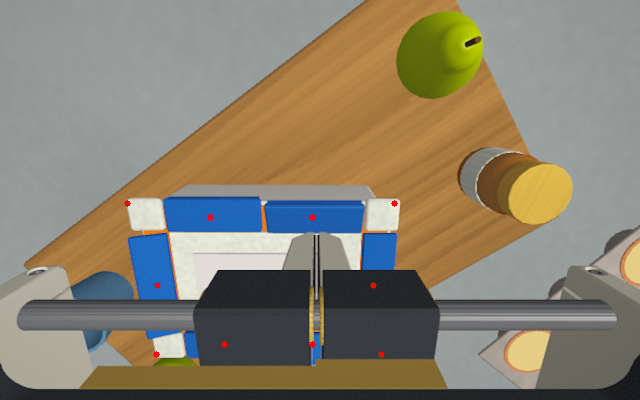

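The wrist view puts the nearer corners at about (127,198) and (400,198), 2-4 mm towards +y of my estimate, which is within calibration. I'll bias the centre by about 2 mm in y and 1 mm in x. The -x section at (210,215) looks raised and the +x one at (313,218) looks shut. Pressing section 0 gently now.

```bash
sed -i 's/c=np.array(\[.553,-.0015\]);/c=np.array([.5523,.0006]);/' where.py
python3 -m jog '0 0 0 0.03 0;0 0 0 0.012 0;0 0 0 0 0;0 0 0 0 0'
python3 -m jog '0 0 0 0.003 0;0 0 0 0.002 0;0 0 0 0.002 0;0 0 0 0 0' 
python3 -m jog '0 0 0 0.001 0;0 0 0 0.001 0;0 0 0 0 0'
python3 where.py
```

```text
t: 2.83
tool_pos: [0.5379, 0.0721, 0.1979]
orientation: [-1.215, -2.894, 0.002]
force: [-0.2, 0.1, 0.6]
opening: 0.0005
gripper_force: 0.0
t: 3.17
tool_pos: [0.539, 0.0717, 0.1919]
orientation: [1.217, 2.896, 0.0]
force: [-0.3, 0.4, 0.7]
opening: 0.0002
gripper_force: 0.0
t: 3.42
tool_pos: [0.5391, 0.0716, 0.1903]
orientation: [1.217, 2.896, 0.0]
force: [-2.2, -0.7, 2.7]
opening: 0.0004
gripper_force: 1.7
t 3.42 tcp [0.5391 0.0716 0.1903] F [-2.2 -0.7  2.7] open 0.0 yaw y 44.41 tilt [ 0.001  0.    -1.   ] q [ 0.04  0.06  1.77 -0.    1.31 -0.74]
0 [0.5382 0.0722] [ 1.  -0.3  0.3]
1 [0.481  0.0162] [  1.  -80.3   0.3]
2 [ 0.4873 -0.0631] [ -60.  -131.3    0.3]
3 [ 0.5664 -0.071 ] [-121.   -80.3    0.4]
4 [ 0.6236 -0.015 ] [-121.    -0.3    0.4]
5 [0.6173 0.0643] [-60.   50.7   0.4]
```

Contact came at the shut height, so section 0 is already shut. I'll press 1 mm more, then go to section 1.

```bash

python3 -m jog '0 0 0 0.001 0;0 0 0 0 0'
python3 -m jog '0 0 0 -0.03 0;0 0.0005 -0.04 0 0;0 0.0005 -0.04 0 0;0 0 0 0 0;0 0 0 0.015 0;0 0 0 0 0'
python3 -m jog '0 0 0 0.002 0;0 0 0 0.002 0;0 0 0 0.002 0'
python3 -m jog '0 0 0 0.002 0;0 0 0 0.002 0;0 0 0 0.002 0;0 0 0 0 0'
python3 -m jog '0 0 0 0.002 0;0 0 0 0.001 0;0 0 0 0.001 0;0 0 0 0 0'
python3 where.py
```

```text
t: 3.58
tool_pos: [0.5392, 0.0716, 0.1903]
orientation: [1.217, 2.896, 0.0]
force: [-5.8, 0.1, 11.8]
opening: 0.0003
gripper_force: 5.6
t: 4.08
tool_pos: [0.4798, 0.016, 0.2019]
orientation: [-1.218, -2.894, 0.001]
force: [-0.3, -0.2, 0.4]
opening: 0.0003
gripper_force: 0.0
t: 4.33
tool_pos: [0.4815, 0.0167, 0.198]
orientation: [1.216, 2.896, 0.0]
force: [0.3, -0.4, 0.2]
opening: 0.0004
gripper_force: 0.0
t: 4.67
tool_pos: [0.4809, 0.0165, 0.1912]
orientation: [-1.217, -2.896, 0.0]
force: [0.2, 0.1, -1.0]
opening: 0.0007
gripper_force: 0.0
t: 5.0
tool_pos: [0.4813, 0.0164, 0.1901]
orientation: [1.217, 2.896, 0.0]
force: [-10.5, 0.6, 20.6]
opening: 0.0004
gripper_force: 10.3
t 5.0 tcp [0.4813 0.0164 0.1901] F [-10.5   0.6  20.6] open 0.0 yaw y 44.42 tilt [ 0. -0. -1.] q [-0.07 -0.11  1.94 -0.    1.31 -0.85]
0 [0.5382 0.0722] [-0.  79.6  0.1]
1 [0.481  0.0162] [ 0.  -0.4  0.1]
2 [ 0.4873 -0.0631] [-61.  -51.4   0.1]
3 [ 0.5664 -0.071 ] [-1.22e+02 -4.00e-01  1.00e-01]
4 [ 0.6236 -0.015 ] [-122.    79.6    0.2]
5 [0.6173 0.0643] [-61.  130.6   0.2]
```

Section 1 is firm at shut height (20 N). Next are sections 3 and 4 on the opposite side.

```bash

python3 -m jog '0 0 0 -0.035 0;0 -0.04 0 0 0;0 -0.04 0 0 0;0 -0.041 0 0 0;0 0 0 0 0;0 0 0 0.018 0;0 0 0 0 0'
python3 where.py | sed -n '1p;5p'
python3 -m jog '0 0 0 0.002 0;0 0 0 0.002 0;0 0 0 0.002 0'
python3 -m jog '0 0 0 0.002 0;0 0 0 0.002 0;0 0 0 0.002 0;0 0 0 0 0'
python3 -m jog '0 0 0 0.002 0;0 0 0 0.001 0;0 0 0 0 0'
python3 where.py
```

```text
t: 5.58
tool_pos: [0.5646, -0.0703, 0.2013]
orientation: [-1.217, -2.891, 0.001]
force: [-1.4, 0.1, -0.8]
opening: 0.0008
gripper_force: 0.0
t 5.58 tcp [ 0.5646 -0.0703  0.2013] F [-1.4  0.1 -0.8] open 0.001 yaw y 44.35 tilt [-0.005  0.001 -1.   ] q [-0.21  0.12  1.69  0.    1.34 -0.99]
3 [ 0.5664 -0.071 ] [-1.8  0.9 11.3]
t: 5.83
tool_pos: [0.5659, -0.0697, 0.1995]
orientation: [1.216, 2.896, 0.0]
force: [0.0, 0.0, -0.4]
opening: 0.0002
gripper_force: 0.0
t: 6.17
tool_pos: [0.5655, -0.0699, 0.1925]
orientation: [-1.217, -2.896, 0.0]
force: [0.0, 0.3, 0.5]
opening: 0.0005
gripper_force: 0.0
t: 6.42
tool_pos: [0.5659, -0.07, 0.1904]
orientation: [1.217, 2.896, 0.0]
force: [-1.6, 0.9, 5.3]
opening: 0.0009
gripper_force: 2.3
t 6.42 tcp [ 0.5659 -0.07    0.1904] F [-1.6  0.9  5.3] open 0.001 yaw y 44.41 tilt [ 0. -0. -1.] q [-0.21  0.13  1.7   0.    1.31 -0.99]
0 [0.5382 0.0722] [121.   79.7   0.4]
1 [0.481  0.0162] [121.   -0.3   0.4]
2 [ 0.4873 -0.0631] [ 60.  -51.3   0.4]
3 [ 0.5664 -0.071 ] [-1.  -0.3  0.4]
4 [ 0.6236 -0.015 ] [-1.  79.7  0.4]
5 [0.6173 0.0643] [ 60.  130.7   0.4]
```

```bash

python3 -m jog '0 0 0 0.001 0;0 0 0 0.001 0;0 0 0 0 0'
python3 -m jog '0 0 0 -0.035 0;0 -0.0005 0.04 0 0;0 0 0.04 0 0;0 0 0 0 0;0 0 0 0.018 0;0 0 0 0 0'
python3 -m jog '0 0 0 0.002 0;0 0 0 0.002 0;0 0 0 0.002 0'
python3 -m jog '0 0 0 0.002 0;0 0 0 0.002 0;0 0 0 0.002 0;0 0 0 0 0'
python3 -m jog '0 0 0 0.002 0;0 0 0 0.002 0;0 0 0 0.001 0;0 0 0 0 0'
python3 where.py
```

```text
t: 6.67
tool_pos: [0.566, -0.0701, 0.1902]
orientation: [1.217, 2.896, 0.0]
force: [-9.7, 1.4, 18.7]
opening: 0.0007
gripper_force: 8.9
t: 7.17
tool_pos: [0.6221, -0.0137, 0.2013]
orientation: [-1.214, -2.893, 0.002]
force: [-0.9, -0.2, -0.9]
opening: 0.0005
gripper_force: 0.0
t: 7.42
tool_pos: [0.6233, -0.0148, 0.1993]
orientation: [1.218, 2.895, 0.0]
force: [-0.2, -0.1, 0.3]
opening: 0.0005
gripper_force: 0.0
t: 7.75
tool_pos: [0.6236, -0.0148, 0.1934]
orientation: [1.217, 2.895, 0.0]
force: [0.4, 0.4, -0.3]
opening: 0.0007
gripper_force: 0.0
t: 8.08
tool_pos: [0.6235, -0.0145, 0.1903]
orientation: [1.217, 2.895, 0.0]
force: [-7.9, -0.2, 16.9]
opening: 0.0005
gripper_force: 8.5
t 8.08 tcp [ 0.6235 -0.0145  0.1903] F [-7.9 -0.2 16.9] open 0.0 yaw y 44.41 tilt [ 0.001 -0.    -1.   ] q [-0.11  0.27  1.54 -0.    1.33 -0.88]
0 [0.5382 0.0722] [ 1.216e+02 -3.000e-01  1.000e-01]
1 [0.481  0.0162] [ 1.216e+02 -8.030e+01  1.000e-01]
2 [ 0.4873 -0.0631] [ 6.060e+01 -1.313e+02  1.000e-01]
3 [ 0.5664 -0.071 ] [ -0.4 -80.3   0.2]
4 [ 0.6236 -0.015 ] [-0.4 -0.3  0.3]
5 [0.6173 0.0643] [60.6 50.7  0.2]
```

Sections 3 and 4 are firm too. Now the ends: lift, move over section 5 and turn 90°.

```bash

python3 -m jog '0 0 0 -0.035 0;0 0.03 0.0255 0 0;0 0.03 0.0255 0 0;0 0 0 0 7;0 0 0 0 7;0 0 0 0 7;0 0 0 0 7;0 0 0 0 7;0 0 0 0 7;0 0 0 0 7'
python3 -m jog '0 0 0 0 7;0 0 0 0 7;0 0 0 0 7;0 0 0 0 7;0 0 0 0 7;0 0 0 0 6;0 0 0 0.015 0;0 0 0 0 0;0 0 0 0 0'
python3 where.py
```

```text
t: 8.92
tool_pos: [0.6174, 0.0643, 0.2223]
orientation: [-2.315, -2.123, 0.001]
force: [0.4, 0.0, 0.4]
opening: 0.0005
gripper_force: 0.0
t: 9.67
tool_pos: [0.6167, 0.0642, 0.2064]
orientation: [-2.907, -1.188, 0.004]
force: [-0.4, -1.4, 0.1]
opening: 0.0003
gripper_force: 0.0
t 9.67 tcp [0.6167 0.0642 0.2064] F [-0.4 -1.4  0.1] open 0.0 yaw y -45.54 tilt [-0.003  0.    -1.   ] q [0.02 0.25 1.53 0.   1.36 0.82]
0 [0.5382 0.0722] [-50.4 -60.7  16.7]
1 [0.481  0.0162] [-130.4  -60.8   16.8]
2 [ 0.4873 -0.0631] [-181.5    0.2   16.8]
3 [ 0.5664 -0.071 ] [-130.6   61.2   16.6]
4 [ 0.6236 -0.015 ] [-50.6  61.3  16.4]
5 [0.6173 0.0643] [ 0.5  0.4 16.4]
```

```bash

python3 -m jog '0 0 0 0.004 0;0 0 0 0.002 0;0 0 0 0.002 0;0 0 0 0.002 0'
python3 -m jog '0 0 0 0.002 0;0 0 0 0.002 0;0 0 0 0.002 0;0 0 0 0 0'
python3 -m jog '0 0 0 0.002 0;0 0 0 0.001 0;0 0 0 0 0'
python3 where.py
```

```text
t: 10.0
tool_pos: [0.6178, 0.0642, 0.1978]
orientation: [2.908, 1.188, 0.0]
force: [0.7, 0.3, 0.3]
opening: 0.0005
gripper_force: 0.0
t: 10.33
tool_pos: [0.6174, 0.0642, 0.1912]
orientation: [-2.908, -1.187, 0.001]
force: [-0.2, 0.5, 1.2]
opening: 0.0006
gripper_force: 0.0
t: 10.58
tool_pos: [0.6178, 0.0642, 0.1903]
orientation: [2.908, 1.187, 0.001]
force: [-5.3, 0.2, 8.9]
opening: 0.0004
gripper_force: 4.9
t 10.58 tcp [0.6178 0.0642 0.1903] F [-5.3  0.2  8.9] open 0.0 yaw y -45.59 tilt [ 0.001 -0.    -1.   ] q [ 0.02  0.26  1.55 -0.    1.33  0.82]
0 [0.5382 0.0722] [-51.3 -61.5   0.3]
1 [0.481  0.0162] [-131.3  -61.5    0.2]
2 [ 0.4873 -0.0631] [-182.3   -0.5    0.2]
3 [ 0.5664 -0.071 ] [-131.3   60.5    0.3]
4 [ 0.6236 -0.015 ] [-51.3  60.5   0.3]
5 [0.6173 0.0643] [-0.3 -0.4  0.3]
```

```bash

python3 -m jog '0 0 0 0.001 0;0 0 0 0.001 0;0 0 0 0 0'
python3 -m jog '0 0 0 -0.035 0;0 -0.036 0 0 0;0 -0.036 0 0 0;0 -0.036 0 0 0;0 -0.036 0 0 0;0 -0.038 0 0 0;0 0 0 0 0;0 0 0 0.016 0;0 0 0 0 0'
python3 where.py | sed -n '1p;4p'
python3 -m jog '0 0 0 0.002 0;0 0 0 0.002 0;0 0 0 0.002 0'
python3 -m jog '0 0 0 0.002 0;0 0 0 0.002 0;0 0 0 0.002 0;0 0 0 0 0'
python3 -m jog '0 0 0 0.002 0;0 0 0 0.002 0;0 0 0 0.001 0;0 0 0 0 0'
python3 where.py
```

```text
t: 10.83
tool_pos: [0.6179, 0.0642, 0.1901]
orientation: [2.908, 1.187, 0.002]
force: [-11.8, -0.5, 20.3]
opening: 0.0005
gripper_force: 10.8
t: 11.58
tool_pos: [0.4865, -0.0635, 0.2039]
orientation: [-2.908, -1.185, 0.002]
force: [-0.5, -0.0, -1.1]
opening: 0.0008
gripper_force: 0.0
t 11.58 tcp [ 0.4865 -0.0635  0.2039] F [-0.5 -0.  -1.1] open 0.001 yaw y -45.67 tilt [-0.002  0.001 -1.   ] q [-0.23 -0.1   1.9   0.    1.34  0.56]
2 [ 0.4873 -0.0631] [ 0.9  0.3 13.9]
t: 11.83
tool_pos: [0.4882, -0.0629, 0.2001]
orientation: [2.908, 1.188, 0.001]
force: [1.0, -0.1, -0.1]
opening: 0.0008
gripper_force: 0.0
t: 12.17
tool_pos: [0.4879, -0.0631, 0.1938]
orientation: [2.908, 1.188, 0.0]
force: [0.2, -0.4, -0.3]
opening: 0.0004
gripper_force: 0.0
t: 12.5
tool_pos: [0.488, -0.0631, 0.1903]
orientation: [2.908, 1.188, 0.001]
force: [-6.9, 1.4, 14.6]
opening: 0.0005
gripper_force: 7.1
t 12.5 tcp [ 0.488  -0.0631  0.1903] F [-6.9  1.4 14.6] open 0.0 yaw y -45.58 tilt [ 0.001  0.    -1.   ] q [-0.23 -0.08  1.91  0.    1.31  0.56]
0 [0.5382 0.0722] [130.6 -61.5   0.3]
1 [0.481  0.0162] [ 50.6 -61.5   0.3]
2 [ 0.4873 -0.0631] [-0.5 -0.5  0.3]
3 [ 0.5664 -0.071 ] [50.5 60.5  0.3]
4 [ 0.6236 -0.015 ] [130.5  60.5   0.3]
5 [0.6173 0.0643] [181.5  -0.4   0.3]
```

All six have been pressed. Lifting away to check.

```bash

python3 -m jog '0 0 0 -0.035 0;0 0 0 -0.04 0;0 0 0 -0.04 0;0 -0.02 0 -0.03 0;0 -0.03 0 -0.02 0;0 -0.03 0 0 0;0 0 0 0 0;0 0 0 0 0;0 0 0 0 0'
python3 - <<'E'
from plant import robot
import cv2,numpy as np
a=robot.read_camera("wrist")["color"];b=robot.read_camera("scene")["color"][155:245,265:365];t=robot.read_camera("top")["color"][150:245,260:362]
z=lambda i:cv2.resize(i,(400,360),interpolation=2)
o=np.vstack([np.hstack([z(t),z(b)])])
cv2.imwrite("pics/e1.png",o[:,:,::-1]);cv2.imwrite("pics/e2.png",a[:,:,::-1])
E
```

```text
t: 13.25
tool_pos: [0.4306, -0.1191, 0.3533]
orientation: [-2.908, -1.186, -0.0]
force: [0.4, -0.4, 1.1]
opening: 0.0
gripper_force: 0.0
```

View pics/e1.png

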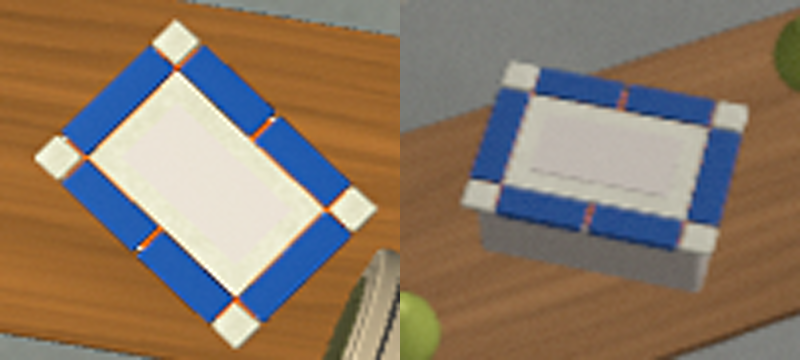

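View pics/e2.png

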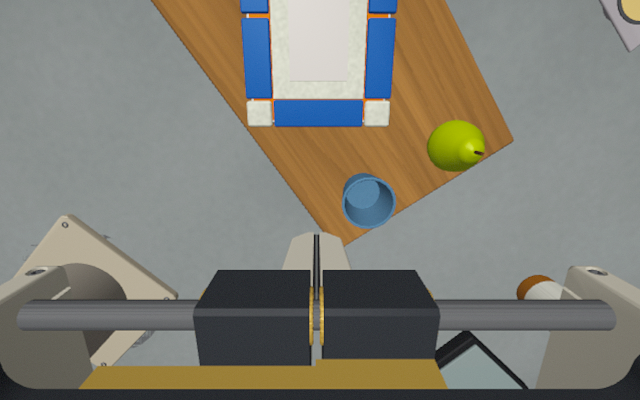

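All six sections now have the same even blue, where before they differed in brightness. The rim is flush with the corner pieces: the end section at (320,112) is level with the corners at (259,112) and (377,112). The box and the things around it haven't moved, and the arm is clear.

```bash
python3 -c "
from plant import robot
print(robot.close_job())"
```

```text
the job is handed in; nothing more can be done
None
```

I pressed all six rim sections to their shut height; in the final pictures they look level and flush, the box and the things in view had not visibly moved, and I handed the job in at about 13 s (no verdict came back).

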